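# Lock the sprung pipe rest level

### The arm

A 6-joint arm with a two-finger parallel gripper is mounted at the origin on the work surface. World frame = base frame: x ahead of the robot, y to its left, z up, the work surface at z = 0. Lengths are in m, angles in degrees, forces in N, time in s.
With the tool pointing down it reaches from about 0.375 to 0.9 m from the base axis. Payload 3.1 kg.
Tool frame: the origin (TCP) lies at the very end of the fingers, on their centre line; the grasp point (between the pads) lies grip_point_offset behind it (grip_point_offset is the distance from the TCP to the grasp point, in m); z points along the fingers, y is the line along which they close (so a half turn about z gives the same grasp; the last joint's range is limited). The gripper opens to 87 mm and grips with 3 to 60 N. Pads are 19 mm wide; open, the fingers measure 117 mm over their backs; the gripper's body (75 mm by 190 mm) begins 51 mm behind the grasp point.
Start: joints at [64.544, 30.224, 82.088, -0, 67.689, -10.227], TCP at [0.164, 0.603, 0.223] pointing down, gripper open.
Joint ranges: [-176.69, 176.69], [-43.24, 126.21], [12.49, 139.97], [-82, 262], [0, 151.66], [-163.58, 163.58]. Speed limits (degrees/s): [159.86, 159.86, 180, 180, 180, 180].

### API

Orientations are given as a 3x3 rotation matrix whose columns are the frame's x, y, z axes.
In Python, from rig import * gives the robot as it stands.
- The arm moves only by the tool move_arm, never from a script. Its argument "increments" is a list of rows, each a list of 3 entries, a list of its own where there are three numbers: the shift along the tool's x, y, z in units of 30 mm (1.0 is 30 mm), then the turn, a rotation vector about the tool's x, y, z in units of 120 degrees (1.0 is 120 degrees), then the closure, from 0 (fully open) to 1 (shut). A call has 1 to 20 rows; each row shifts and turns the commanded pose from where the row before left it, along the tool's axes as they then stand; what a row does not reach is not made up. A row lasts 1/12 s, in which the tool goes at most 41.7 mm and 7.16 degrees, less where a joint would pass 70% of its speed; a pose out of reach is approached as far as the arm can. A call with a number of a shift or a turn outside -1 to 1 is refused whole. A call with a gripper value outside its range is refused whole. The fingers move at their own pace and stop on an object; the grip force is fixed at half the most. Time passes only in rows, so rows that do not move let the fingers close. It gives the time, the measured TCP pose, the force, the opening and the grip force at its end, in the units of the state.
- read_state(): the state, without advancing time (a new reading comes with each control period).
- capture(name): name is "scene" or "top"; returns a dict with "img" (420x560x3 uint8, red, green, blue), "mtx" (3x3 intrinsics, pixels), "distortion" ([k1, k2, p1, p2, k3] as OpenCV has them; the pictures are not rectified), "eye" and "rotation" of the camera in the world. Camera axes: x right, y down, z forward; pixel columns grow to the right and rows downward; lengths in m; the calibration is good to about 2 mm. A picture is of the moment at which its call begins. There is no depth.
- hand_in(): hands the job in; it is judged then, once.
Trained networks look in a picture, given as the dict that the camera call returned (one of the last four; its "shot" number tells which), for a name from the list of things; names that differ only in an ending like _2 or _b are one class to them, and where a whole thing is asked for, a point or a joint stands for the part that bears it (a point fixed in the world has none). Each returns a list of dicts, best first, with "confidence" (0 to 1); they miss things now and then, are a little off and sometimes report something else, mostly with a low value. They report only what shows in the picture. A call takes as long as a camera call.
- search_frame(picture, label): "extent" ([left, top, right, bottom] as shares, 0 to 1, of the picture: columns of its width, rows of its height, round what is visible of it).
- pinpoint(picture, label): "xy" ([column, row] as shares, 0 to 1, of the picture: columns of its width, rows of its height: a listed point, or the origin of a listed thing).
The state is a dict: "time_s": time; "joint_positions": joint angles; "qvel": joint speeds; "tau": joint torques, N m; "position": TCP position; "tcp_rot": TCP orientation; "force": force on the tool from outside, world axes, zero at the start; "moment": the same for the moment, N m; "opening": opening from 0.0 (shut) to 1.0 (fully open); "grasp_force": force on a finger pad.
Only numpy, scipy, OpenCV 4.12 (cv2) and the standard library are available. Lean on these libraries where they do the work, as an engineer would, in place of code of your own. Each camera call takes 0.05 s, during which the arm holds its last target. There are 200 camera calls.

### The job

Bring the tilted pipe rest down level and lock it: pick up the steel locking key, press the rest's spring-loaded plate down level with the key's foot in front of the two keepers, slide the key under the keepers while keeping the plate down, and push it firmly, without forcing, square against the end stop. Then let go, so that the key alone keeps the plate level, and leave the other things on the bench where they are.

Things in the scene. Friction and masses are not known exactly. Their poses are not given: they have to be found in the camera images.
- key: steel locking key, standing on the bench left or right of the rest: flat foot 30 mm (x) by 116 mm (y), 10 mm thick; on its middle an upright handle 12 mm (x) by 40 mm (y) rising to 65 mm above the underside; about 0.3 kg. Origin: centre of the underside; z up. The same turned half round
- rest: pipe rest: grey base 270 mm (x) by 160 (y) by 14, screwed to the bench. Origin: centre of its underside; its x, away from the robot, is the way the key slides home. Plate: 90 mm wide, 8 thick, hinged at x = +100 mm, free edge at x = -110 when level, its top then 50 mm above the bench. A bamboo pipe is strapped across it at x = +64 (top 86 mm above the bench when level)
- plate (a joint): hinge of the plate: 0 = raised by its spring (free edge 0.10 m above the bench), grows as it is pressed down, 0.240 rad = level, 0.258 = hard stop. Pressed 185 mm from the hinge it takes about 4 N to start and 10 N at level; at level, 125 mm from the hinge, 14 N; let go, it swings up again
- plate_edge (a point): middle of the top of the plate's free edge, 210 mm from the hinge; tilts with the plate
- keeper: two dark steel brackets on the base, one each side of the plate. Origin and axes as the rest's. Roofs over x = -50 to -10 mm, 46 to 76 mm to either side of the middle, underside 60 mm above the bench, 8 thick; in front a lip turned up to x = -66 mm, 75 mm high; walls 62 mm from the middle. The key's foot just fits under the roofs when the plate is level; about 2.5 mm spare at the hard stop
- stop: rigid end stop, a steel bar across the base under the plate with uprights 48 to 59 mm from the middle, 59 mm high, that the leading long side of the key's foot meets under the keepers. Origin: middle of its front face, at bench height; x as the rest's. Key home: centre 15 mm before it. Seat it with over 5 N, beyond 5 to 12 N of rubbing; 35 N on plate, keepers or stop spoils the rest
- sanding_block: wooden sanding block 75 by 60 by 22 mm with a round knob to 70 mm; origin: centre of the underside; a bystander
- pipe_short: loose bamboo pipe lying on the bench, 220 mm long (along its y), 18 mm thick; origin: middle of its underside; a bystander
- chisel: small hand tool, 150 mm long, with a wooden handle, lying on the bench; a bystander
- glue: white glue bottle, 52 mm thick, 130 mm tall, standing; origin: centre of the underside; a bystander
- jar: amber jar, 64 mm thick, 75 mm tall, standing; origin: centre of the underside; a bystander
- brush: small wooden brush 160 mm long (along its x), lying on the bench; a bystander

How it is judged (in metres and radians):
On the way, in this order (a step that is already met when the one before it is completed fails the run):
1. the key is picked up off the bench (height (world z) of key above 0.03 m and value of joint plate below 0.2 rad), for 0.1 s.
2. the plate is pressed down level with the key, in front of the keepers (value of joint plate above 0.222 rad and contact force between key and plate above 3 N and x of key in the frame of rest below -0.05 m), for 0.2 s.
3. the key is pushed firmly (over 5 N) against the end stop, the plate level (contact force between key and stop above 5 N and value of joint plate above 0.222 rad and x of key in the frame of stop above -0.018 m), for 0.1 s.
At the end, for the whole second after the job is handed in: The plate is level (0.225 to 0.255 rad), held down by the key alone; the key lies flat on the plate under both keepers, its foot square to the rest (within 0.1 rad), within 6 mm of the middle, and home against the end stop (gap under 3.5 mm), at rest and released (value of joint plate between 0.225 and 0.255 rad and x of key in the frame of stop between -0.0185 and -0.012 m and y of key in the frame of rest between -0.006 and 0.006 m and z of key in the frame of rest between 0.045 and 0.055 m and angle between the y axis of key and the y axis of rest, either way round below 0.1 rad and angle between key's own z axis and vertical below 0.05 rad and linear speed of key below 0.01 m/s and velocity of joint plate between -0.03 and 0.03 rad/s); the robot touches nothing.
It fails at once if the key is forced on the plate (35 N or more) (contact force between key and plate above 35 N).
It fails at once if the key is rammed into the end stop (35 N or more) (contact force between key and stop above 35 N).
It fails at once if the key is forced on the keepers (35 N or more) (contact force between key and keeper above 35 N).
It fails at once if a bystander is disturbed (moved more than 25 mm) (distance of any of sanding_block, brush, pipe_short, chisel, glue, jar from where it was at the start of the episode above 0.025 m).
It also fails if it takes over 70 s, if anything falls off the work surface, if the arm or the gripper's body presses on something with over 40 N, if the wrist force passes 120 N, or if a joint passes its speed limit or range.

## Working session

There is one attempt and no reset: what is moved stays moved. The work goes in short steps, Python scripts to look and compute and a tool call to move; the robot and the scene stay as the last step left them, time stands still between calls to the robot, and variables do not carry over. Pictures are saved under pics/ and viewed, at most 10 in all, crops included, and the job is handed in when it is done.

Besides the shell and the picture viewer there is one more tool, called after "Call:" by a JSON object that holds its "op" and its "data", one argument or row to a line. move_arm: Moves the arm, as the interface text tells. Its arguments: {"type":"object","properties":{"increments":{"type":"array"}},"required":["increments"]}

```bash
mkdir -p pics
cat > h.py <<'E'
from rig import *
import numpy as np, cv2
def ray(c,px):
    u=cv2.undistortPoints(np.array([[px]],float),np.array(c["mtx"],float),np.array(c["distortion"],float))[0,0]
    d=np.array(c["rotation"])@np.array([u[0],u[1],1.]); return np.array(c["eye"],float),d
def at_z(c,px,z):
    e,d=ray(c,px); return e+d*(z-e[2])/d[2]
def proj(c,p):
    R=np.array(c["rotation"]);e=np.array(c["eye"])
    p=np.atleast_2d(p)
    return cv2.projectPoints((p-e)@R,np.zeros(3),np.zeros(3),np.array(c["mtx"],float),np.array(c["distortion"],float))[0][:,0]
def pp(c,l):
    return [(np.array(r["xy"])*[560,420],round(r["confidence"],2)) for r in pinpoint(c,l)][:2]
E
python3 - <<'E'
from h import *
s=read_state(); print({k:np.round(v,3).tolist() for k,v in s.items()})
import rig; print([n for n in dir(rig) if 'grip' in n], globals().get('grip_point_offset'))
H={"key":0,"rest":0,"keeper":0,"stop":0,"plate_edge":0.1,"sanding_block":0,"pipe_short":0,"chisel":0,"glue":0,"jar":0,"brush":0}
for n in("scene","top"):
    c=capture(n); cv2.imwrite(f"pics/{n}0.png",c["img"][:,:,::-1]); print(n,np.round(c["eye"],3))
    for l,z in H.items():
        print(l,[(np.round(p,1).tolist(),q,np.round(at_z(c,p,z),3).tolist()) for p,q in pp(c,l)])
E
```

```text
{'time_s': 0.0, 'joint_positions': [64.544, 30.277, 82.153, 0.0, 67.687, -10.228], 'qvel': [0.034, -0.034, 0.001, -0.033, 0.019, -0.011], 'tau': [-0.0, -44.004, -17.659, 0.063, 0.059, -0.0], 'position': [0.164, 0.602, 0.222], 'tcp_rot': [[-0.965, 0.263, -0.001], [0.263, 0.965, -0.002], [0.0, -0.002, -1.0]], 'force': [0.267, 0.318, -0.841], 'moment': [0.012, -0.01, 0.024], 'grasp_force': 0.0, 'opening': 1.0}
['grip_point_offset'] 0.0187
scene [1.103 0.223 0.838]
key [([180.9, 181.1], 0.66, [0.49, -0.333, 0.0])]
rest [([266.4, 257.4], 0.7, [0.622, -0.022, 0.0])]
keeper [([268.5, 174.8], 0.64, [0.378, -0.125, 0.0]), ([265.9, 256.4], 0.62, [0.62, -0.024, 0.0])]
stop []
plate_edge [([283.2, 203.4], 0.63, [0.533, -0.017, 0.1])]
sanding_block [([408.5, 265.9], 0.65, [0.516, 0.288, 0.0])]
pipe_short [([420.3, 338.1], 0.97, [0.677, 0.348, 0.0])]
chisel []
glue [([126.7, 229.8], 0.65, [0.682, -0.37, 0.0])]
jar [([370.7, 210.8], 0.9, [0.392, 0.164, 0.0])]
brush [([155.3, 245.4], 0.98, [0.694, -0.279, 0.0])]
top [ 0.352 -0.037  1.079]
key [([140.2, 188.5], 0.6, [0.677, 0.351, 0.0])]
rest [([267.4, 203.7], 0.6, [0.624, -0.022, 0.0])]
keeper [([380.9, 241.7], 0.59, [0.506, -0.344, 0.0])]
stop []
plate_edge [([268.9, 230.6], 0.62, [0.527, -0.026, 0.1])]
sanding_block [([159.3, 239.5], 0.61, [0.524, 0.288, 0.0])]
pipe_short [([142.7, 187.5], 0.94, [0.68, 0.344, 0.0])]
chisel [([305.9, 284.2], 0.88, [0.391, -0.126, 0.0])]
glue [([383.3, 182.8], 0.89, [0.681, -0.364, 0.0])]
jar [([204.6, 288.7], 0.71, [0.384, 0.156, 0.0])]
brush [([352.2, 179.5], 0.76, [0.693, -0.273, 0.0])]
```

View pics/scene0.png

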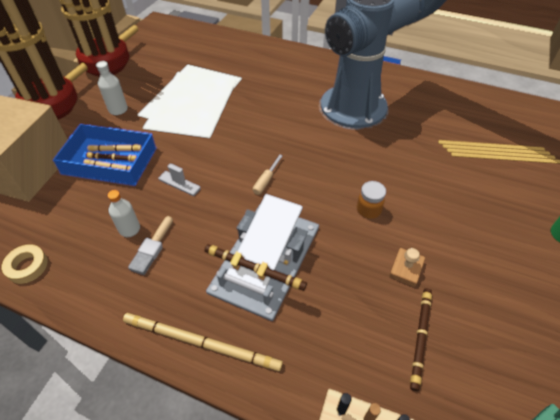

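View pics/top0.png

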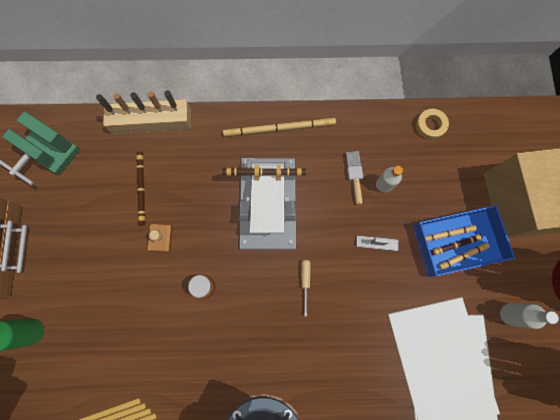

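The top view shows the key at about px (377,243), with the rest around (267,203) slightly turned. The scene view has the key at (180,180). I'll enlarge these areas to measure them.

Run:
```python
from h import *
t=capture("top")["img"];s=capture("scene")["img"]
def z(i,x,y,w,h,W,H): return cv2.resize(i[y:y+h,x:x+w],(W,H),interpolation=cv2.INTER_CUBIC)
a=np.hstack([z(t,227,147,80,110,400,550),np.vstack([z(t,350,225,60,40,400,267),z(s,150,155,60,42,400,283)])])
cv2.imwrite("pics/m.png",a[:,:,::-1])
```

```text
(no output)
```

View pics/m.png

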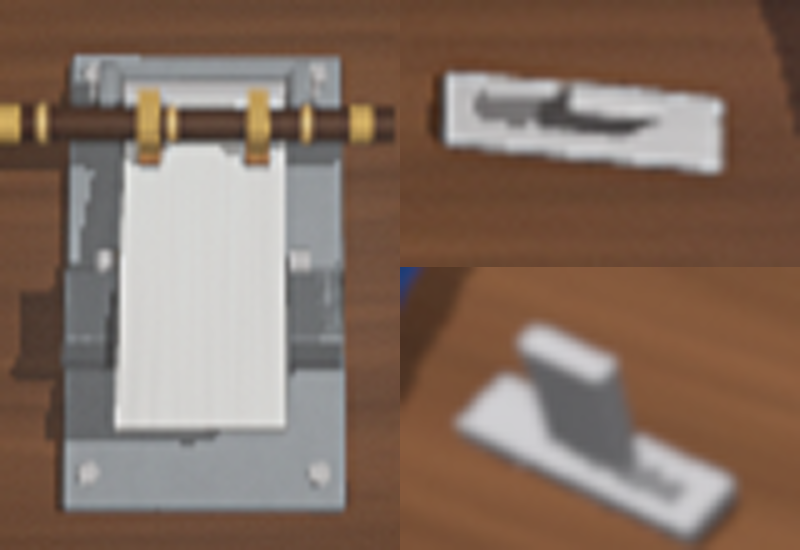

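Left panel: the base corners sit at montage px (70,56), (341,56), (346,511) and (63,511). Top right: the key's foot corners are at about (447,72), (723,96), (721,174) and (443,145). I'll fit both.

Run:
```python
from h import *
from scipy.optimize import least_squares
c=capture("top");c2=capture("scene")
def fit(pts,lx,ly,z,x0):
    P=np.array([[lx,ly],[lx,-ly],[-lx,-ly],[-lx,ly]])/2
    def W(p):
        R=np.array([[np.cos(p[2]),-np.sin(p[2])],[np.sin(p[2]),np.cos(p[2])]])
        return np.c_[P@R.T+p[:2],np.full(4,z)]
    r=least_squares(lambda p:(proj(c,W(p))-pts).ravel(),x0)
    print(np.round(r.x[:2],4),np.degrees(r.x[2]).round(2),"resid",np.round(r.fun,2)); return r.x,W(r.x)
rp=(np.array([[70,56],[341,56],[346,511],[63,511]])+.5)/5-.5+[227,147]
kp=(np.array([[47,72],[323,96],[321,174],[43,145]])+.5)/(400/60)-.5+[350,225]
r,rw=fit(rp,.27,.16,.014,[.62,-.02,0]); k,kw=fit(kp,.03,.116,.010,[.5,-.33,0])
img=c2["img"].copy()
print(np.round(proj(c2,rw),1).tolist(),np.round(proj(c2,kw),1).tolist())
vis=[]
for cc,x,y in((c,227,147),(c2,195,185),(c,340,205),(c2,150,150)):
    im=cc["img"]; s=5; w,h=(130,118) if x in(227,195) else (70,60)
    s=3 if w==130 else 5
    cr=cv2.resize(im[y:y+h,x:x+w],(w*s,h*s),interpolation=cv2.INTER_CUBIC)
    for w_ in(rw,kw):
        q=((proj(cc,w_)-[x,y]+.5)*s-.5).round().astype(int); cv2.polylines(cr,[q],True,(255,0,0),1)
    vis.append(cv2.resize(cr,(390,290)) if w!=130 else cv2.resize(cr,(390,354))[:300])
cv2.imwrite("pics/f.png",np.vstack([np.hstack(vis[:2]),np.hstack(vis[2:])])[:,:,::-1])
```

```text
[ 0.6251 -0.0224] -0.98 resid [ 0.04  0.03  0.   -0.01  0.21 -0.06 -0.25  0.03]
[ 0.5019 -0.3297] -6.59 resid [ 0.16  0.26 -0.19  0.58 -0.18 -0.6   0.22 -0.22]
[[272.4, 318.6], [205.3, 290.5], [259.6, 203.1], [318.9, 223.5]] [[193.1, 193.6], [158.3, 177.6], [165.5, 170.6], [200.0, 186.1]]
```

View pics/f.png

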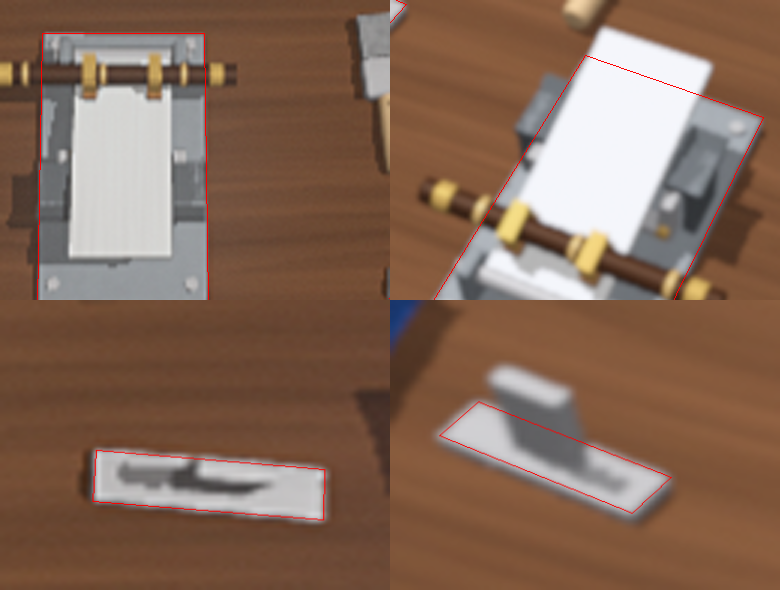

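The fit agrees in both views: rest at (0.625,-0.022) with yaw -1.0°, key at (0.502,-0.330) with yaw -6.6°. First I'll turn the tool so the fingers close along the key's x, then swing over to it.

Call:
{"op": "move_arm", "data": {
  "increments": [
    [[0,0,0],[0,0,0.0565],0],
    [[0,0,0],[0,0,0.0565],0],
    [[0,0,0],[0,0,0.0565],0],
    [[0,0,0],[0,0,0.0565],0],
    [[0,0,0],[0,0,0.0565],0],
    [[0,0,0],[0,0,0.0565],0],
    [[0,0,0],[0,0,0.0565],0],
    [[0,0,0],[0,0,0.0565],0],
    [[0,0,0],[0,0,0.0565],0],
    [[0,0,0],[0,0,0.0565],0],
    [[0,0,0],[0,0,0.0565],0],
    [[0,0,0],[0,0,0.0565],0]
  ]
}}

```text
time_s: 2.4
position: [0.1641, 0.603, 0.2225]
tcp_rot: [[0.121, 0.993, -0.0], [0.993, -0.121, -0.0], [-0.0, -0.0, -1.0]]
force: [-0.8, 1.0, 0.3]
opening: 0.996
grasp_force: 0.0
```

Call:
{"op": "move_arm", "data": {
  "increments": [
    [[-0.75,0.79,0],[0,0,0],0],
    [[-0.75,0.79,0],[0,0,0],0],
    [[-0.75,0.79,0],[0,0,0],0],
    [[-0.75,0.79,0],[0,0,0],0],
    [[-0.75,0.79,0],[0,0,0],0],
    [[-0.75,0.79,0],[0,0,0],0],
    [[-0.75,0.79,0],[0,0,0],0],
    [[-0.75,0.79,0],[0,0,0],0],
    [[-0.75,0.79,0],[0,0,0],0],
    [[-0.75,0.79,0],[0,0,0],0],
    [[-0.75,0.79,0],[0,0,0],0],
    [[-0.75,0.79,0],[0,0,0],0],
    [[-0.75,0.79,0],[0,0,0],0],
    [[-0.75,0.79,0],[0,0,0],0],
    [[-0.75,0.79,0],[0,0,0],0],
    [[-0.75,0.79,0],[0,0,0],0]
  ]
}}

```text
time_s: 3.73
position: [0.5005, 0.2005, 0.2227]
tcp_rot: [[0.115, 0.993, 0.0], [0.993, -0.115, 0.0], [0.0, 0.0, -1.0]]
force: [0.4, -0.0, 0.5]
opening: 1.002
grasp_force: 0.0
```

Call:
{"op": "move_arm", "data": {
  "increments": [
    [[-0.88,0.1,0],[0,0,0],0],
    [[-0.88,0.1,0],[0,0,0],0],
    [[-0.88,0.1,0],[0,0,0],0],
    [[-0.88,0.1,0],[0,0,0],0],
    [[-0.88,0.1,0],[0,0,0],0],
    [[-0.88,0.1,0],[0,0,0],0],
    [[-0.88,0.1,0],[0,0,0],0],
    [[-0.88,0.1,0],[0,0,0],0],
    [[-0.88,0.1,0],[0,0,0],0],
    [[-0.88,0.1,0],[0,0,0],0],
    [[-0.88,0.1,0],[0,0,0],0],
    [[-0.88,0.1,0],[0,0,0],0],
    [[-0.88,0.1,0],[0,0,0],0],
    [[-0.88,0.1,0],[0,0,0],0],
    [[-0.88,0.1,0],[0,0,0],0],
    [[-0.88,0.1,0],[0,0,0],0],
    [[-0.88,0.1,0],[0,0,0],0],
    [[-0.88,0.1,0],[0,0,0],0],
    [[-0.88,0.1,0],[0,0,0],0],
    [[-0.88,0.1,0],[0,0,0],0]
  ]
}}

```text
time_s: 5.4
position: [0.4984, -0.3309, 0.2226]
tcp_rot: [[0.115, 0.993, 0.0], [0.993, -0.115, -0.0], [-0.0, 0.0, -1.0]]
force: [0.3, -0.7, -0.0]
opening: 0.998
grasp_force: 0.0
```

Call:
{"op": "move_arm", "data": {
  "increments": [
    [[0.04,0.12,0.6],[0,0,0],0],
    [[0,0,0.7],[0,0,0],0],
    [[0,0,0.7],[0,0,0],0],
    [[0,0,0.7],[0,0,0],0],
    [[0,0,0.7],[0,0,0],0],
    [[0,0,0.7],[0,0,0],0],
    [[0,0,0.7],[0,0,0],0],
    [[0,0,0.7],[0,0,0],0],
    [[0,0,0.5],[0,0,0],0],
    [[0,0,0.4],[0,0,0],0],
    [[0,0,0.3],[0,0,0],0],
    [[0,0,0.25],[0,0,0],0],
    [[0,0,0],[0,0,0],0]
  ]
}}

```text
time_s: 6.48
position: [0.5018, -0.3283, 0.0129]
tcp_rot: [[0.115, 0.993, -0.001], [0.993, -0.115, 0.001], [0.001, -0.001, -1.0]]
force: [-0.2, 1.4, 0.1]
opening: 1.001
grasp_force: 0.0
```

Call:
{"op": "move_arm", "data": {
  "increments": [
    [[0,0,0],[0,0,0],1],
    [[0,0,0],[0,0,0],1],
    [[0,0,0],[0,0,0],1],
    [[0,0,0],[0,0,0],1],
    [[0,0,0],[0,0,0],1],
    [[0,0,0],[0,0,0],1],
    [[0,0,0],[0,0,0],1],
    [[0,0,0],[0,0,0],1],
    [[0,0,0],[0,0,0],1],
    [[0,0,0],[0,0,0],1],
    [[0,0,0],[0,0,0],1],
    [[0,0,0],[0,0,0],1]
  ]
}}

```text
time_s: 7.48
position: [0.5022, -0.3287, 0.014]
tcp_rot: [[0.115, 0.993, -0.0], [0.993, -0.115, 0.0], [0.0, -0.0, -1.0]]
force: [-0.2, -0.5, -0.5]
opening: 0.173
grasp_force: 0.0
```

Call:
{"op": "move_arm", "data": {
  "increments": [
    [[0,0,0],[0,0,0],1],
    [[0,0,0],[0,0,0],1],
    [[0,0,0],[0,0,0],1],
    [[0,0,0],[0,0,0],1],
    [[0,0,0],[0,0,0],1],
    [[0,0,0],[0,0,0],1]
  ]
}}

```text
time_s: 7.98
position: [0.5022, -0.3287, 0.014]
tcp_rot: [[0.115, 0.993, -0.0], [0.993, -0.115, 0.0], [0.0, -0.0, -1.0]]
force: [-0.2, -0.3, -0.1]
opening: 0.134
grasp_force: 30.0
```

Call:
{"op": "move_arm", "data": {
  "increments": [
    [[0,0,-0.2],[0,0,0],1],
    [[0,0,-0.4],[0,0,0],1],
    [[0,0,-0.6],[0,0,0],1],
    [[0,0,-0.6],[0,0,0],1],
    [[0,0,-0.6],[0,0,0],1],
    [[0,0,-0.6],[0,0,0],1],
    [[0,0,-0.6],[0,0,-0.016],1],
    [[0,0,-0.5],[0,0,-0.016],1],
    [[0,0,-0.3],[0,0,-0.016],1],
    [[0,0,-0.1],[0,0,0],1],
    [[0,0,0],[0,0,0],1],
    [[0,0,0],[0,0,0],1]
  ]
}}

```text
time_s: 8.98
position: [0.5019, -0.3282, 0.149]
tcp_rot: [[0.015, 1.0, -0.001], [1.0, -0.015, 0.001], [0.001, -0.001, -1.0]]
force: [-0.2, 0.9, -3.0]
opening: 0.135
grasp_force: 30.0
```

Run:
```python
from h import *
s=read_state(); print(s["position"],np.round(s["tcp_rot"],4).tolist(),s["force"],s["opening"],s["grasp_force"])
v=[]
for n in("top","scene"):
    c=capture(n);R=np.array(s["tcp_rot"]);o=np.array(s["position"])
    # key foot predicted: tcp is 14mm above underside
    P=np.array([[58,15],[-58,15],[-58,-15],[58,-15]])/1000
    w=o+np.c_[P,np.full(4,.004)]@R.T
    q=proj(c,w);x,y=(q.mean(0)-[50,38]).astype(int)
    x=min(x,460);y=max(y,0)
    cr=cv2.resize(c["img"][y:y+75,x:x+100],(400,300),interpolation=cv2.INTER_CUBIC)
    cv2.polylines(cr,[((q-[x,y]+.5)*4-.5).round().astype(int)],True,(255,0,0),1);v.append(cr)
    print(pp(c,"key"))
cv2.imwrite("pics/g.png",np.hstack(v)[:,:,::-1])
```

```text
[ 0.50185259 -0.3282468   0.14896928] [[0.0151, 0.9999, -0.0006], [0.9999, -0.0151, 0.0005], [0.0005, -0.0006, -1.0]] [-0.21636576  0.88120605 -3.02336513] 0.1351957917242704 29.995324581395835
[(array([353.696, 180.6  ]), 0.43)]
[(array([169.512, 149.184]), 0.62), (array([265.776, 255.78 ]), 0.62)]
```

View pics/g.png

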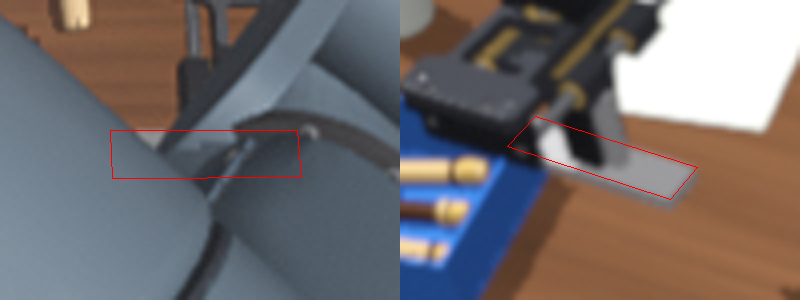

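The scene view shows the foot at the predicted outline, at about (600,160) in the montage, level and square. Next I'll carry it over the plate's free edge.

Call:
{"op": "move_arm", "data": {
  "increments": [
    [[0.4,0.04,0],[0,0,0],1],
    [[0.66,0.06,0],[0,0,0],1],
    [[0.66,0.06,0],[0,0,0],1],
    [[0.66,0.06,0],[0,0,0],1],
    [[0.66,0.06,0],[0,0,0],1],
    [[0.66,0.06,0],[0,0,0],1],
    [[0.66,0.06,0],[0,0,0],1],
    [[0.66,0.06,0],[0,0,0],1],
    [[0.66,0.06,0],[0,0,0],1],
    [[0.66,0.06,0],[0,0,0],1],
    [[0.66,0.06,0],[0,0,0],1],
    [[0.66,0.06,0],[0,0,0],1],
    [[0.66,0.06,0],[0,0,0],1],
    [[0.66,0.06,0],[0,0,0],1],
    [[0.66,0.06,0],[0,0,0],1],
    [[0.65,0.1,0],[0,0,0],1],
    [[0,0,0],[0,0,0],1],
    [[0,0,0],[0,0,0],1],
    [[0,0,0],[0,0,0],1]
  ]
}}

```text
time_s: 10.77
position: [0.5358, -0.0202, 0.1489]
tcp_rot: [[0.014, 1.0, -0.0], [1.0, -0.014, -0.0], [-0.0, -0.0, -1.0]]
force: [0.2, -0.4, -3.1]
opening: 0.131
grasp_force: 30.0
```

Run:
```python
from h import *
s=read_state(); print(s["position"],np.round(s["tcp_rot"],4).tolist(),s["force"])
c=capture("scene");R=np.array(s["tcp_rot"]);o=np.array(s["position"])
P=np.array([[58,15],[-58,15],[-58,-15],[58,-15]])/1000
q=proj(c,o+np.c_[P,np.full(4,.004)]@R.T)
# keeper lips: front top edges at z=.075, x=-.066, y 46..76 both sides
a=np.radians(-.98);M=np.array([[np.cos(a),-np.sin(a)],[np.sin(a),np.cos(a)]])
L=np.array([[-.066,.046],[-.066,.076],[-.066,-.046],[-.066,-.076]])@M.T+[.6251,-.0224]
l=proj(c,np.c_[L,np.full(4,.075)])
x,y=190,120;k=5
cr=cv2.resize(c["img"][y:y+120,x:x+150],(750,600),interpolation=cv2.INTER_CUBIC)
f=lambda q:((q-[x,y]+.5)*k-.5).round().astype(int)
cv2.polylines(cr,[f(q)],True,(255,0,0),1);cv2.polylines(cr,[f(l[:2])],False,(0,255,0),1);cv2.polylines(cr,[f(l[2:])],False,(0,255,0),1)
cv2.imwrite("pics/p.png",cr[:,:,::-1])
```

```text
[ 0.53583587 -0.02020088  0.14889102] [[0.0137, 0.9999, -0.0004], [0.9999, -0.0137, -0.0002], [-0.0002, -0.0004, -1.0]] [ 0.22770291 -0.42094618 -3.09119402]
```

View pics/p.png

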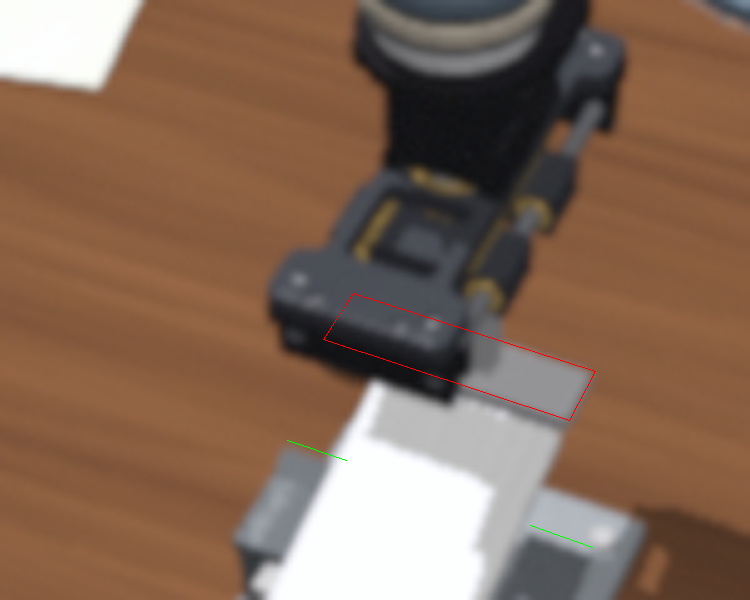

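The held key at (480,370) sits ahead of the keepers and is centred over the plate. The lips (green) line up with the rest fit. Now I'll press down in steps.

Call:
{"op": "move_arm", "data": {
  "increments": [
    [[0,0,0.4],[0,0,0],1],
    [[0,0,0.5],[0,0,0],1],
    [[0,0,0.2],[0,0,0],1],
    [[0,0,0.15],[0,0,0],1],
    [[0,0,0.15],[0,0,0],1],
    [[0,0,0.15],[0,0,0],1],
    [[0,0,0.15],[0,0,0],1],
    [[0,0,0.15],[0,0,0],1],
    [[0,0,0.15],[0,0,0],1],
    [[0,0,0],[0,0,0],1],
    [[0,0,0],[0,0,0],1]
  ]
}}

```text
time_s: 11.73
position: [0.5363, -0.0205, 0.089]
tcp_rot: [[0.014, 1.0, 0.0], [1.0, -0.014, -0.0], [-0.0, 0.0, -1.0]]
force: [-3.3, 0.3, 3.3]
opening: 0.14
grasp_force: 30.0
```

Call:
{"op": "move_arm", "data": {
  "increments": [
    [[0,0,0.15],[0,0,0],1],
    [[0,0,0.15],[0,0,0],1],
    [[0,0,0.15],[0,0,0],1],
    [[0,0,0.15],[0,0,0],1],
    [[0,0,0.1],[0,0,0],1],
    [[0,0,0.08],[0,0,0],1],
    [[0,0,0],[0,0,0],1],
    [[0,0,0],[0,0,0],1]
  ]
}}

```text
time_s: 12.4
position: [0.5351, -0.0204, 0.0651]
tcp_rot: [[0.014, 1.0, -0.002], [1.0, -0.014, 0.0], [0.0, -0.002, -1.0]]
force: [-5.4, -0.9, 5.8]
opening: 0.139
grasp_force: 30.0
```

Call:
{"op": "move_arm", "data": {
  "increments": [
    [[0,0,0.05],[0,0,0],1],
    [[0,0,0.04],[0,0,0],1],
    [[0,0,0],[0,0,0],1],
    [[0,0,0],[0,0,0],1],
    [[0,0,0],[0,0,0],1],
    [[0,0,0],[0,0,0],1]
  ]
}}

```text
time_s: 12.9
position: [0.535, -0.0204, 0.0629]
tcp_rot: [[0.014, 1.0, -0.002], [1.0, -0.014, 0.0], [0.0, -0.002, -1.0]]
force: [-5.4, -0.2, 6.6]
opening: 0.138
grasp_force: 30.0
```

Run:
```python
from h import *
s=read_state(); print(s["position"],np.round(s["tcp_rot"],4).tolist(),s["force"])
c=capture("scene"); cv2.imwrite("pics/q.png",cv2.resize(c["img"][150:270,200:350],(750,600),interpolation=cv2.INTER_CUBIC)[:,:,::-1])
```

```text
[ 0.53503682 -0.02043521  0.06286811] [[0.0142, 0.9999, -0.0021], [0.9999, -0.0142, 0.0001], [0.0001, -0.0021, -1.0]] [-5.41380178 -0.21446218  6.55409717]
```

View pics/q.png

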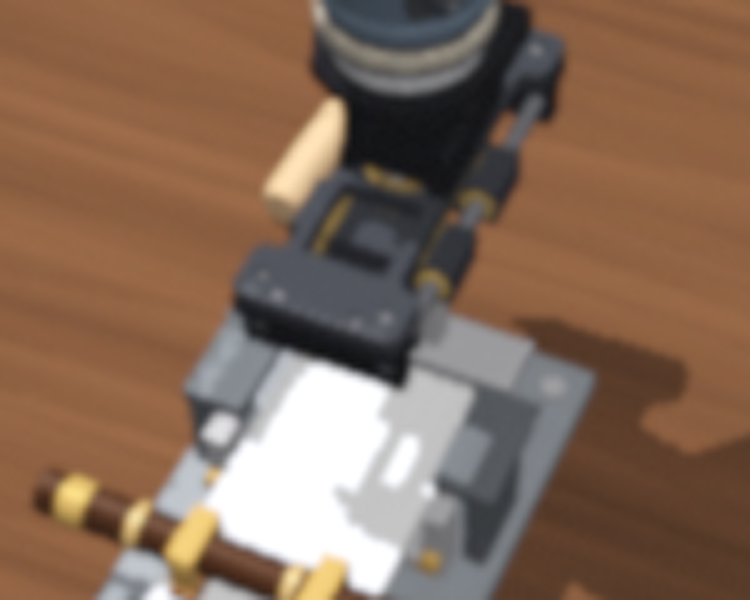

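The plate is level at about (350,430) and the foot, at about (480,350), is just in front of the keeper lip at (490,390). I'll slide it in.

Call:
{"op": "move_arm", "data": {
  "increments": [
    [[0,0.1,0],[0,0,0],1],
    [[0,0.13,0],[0,0,0],1],
    [[0,0.13,0],[0,0,0],1],
    [[0,0.13,0],[0,0,0],1],
    [[0,0.13,0],[0,0,0],1],
    [[0,0.13,0],[0,0,0],1],
    [[0,0.1,0],[0,0,0],1]
  ]
}}

```text
time_s: 13.53
position: [0.5593, -0.0202, 0.0627]
tcp_rot: [[0.014, 1.0, -0.005], [1.0, -0.014, 0.001], [0.001, -0.005, -1.0]]
force: [-8.2, 0.5, 9.1]
opening: 0.14
grasp_force: 30.0
```

Call:
{"op": "move_arm", "data": {
  "increments": [
    [[-0.01,0.1,0.01],[0,0,0],1],
    [[0,0.1,0],[0,0,0],1],
    [[0,0.1,0.01],[0,0,0],1],
    [[0,0.1,0],[0,0,0],1],
    [[0,0.1,0],[0,0,0],1],
    [[0,0,0],[0,0,0],1]
  ]
}}

```text
time_s: 14.03
position: [0.5743, -0.0207, 0.0623]
tcp_rot: [[0.014, 1.0, -0.005], [1.0, -0.014, 0.001], [0.001, -0.005, -1.0]]
force: [-8.6, 0.7, 10.6]
opening: 0.137
grasp_force: 30.0
```

Call:
{"op": "move_arm", "data": {
  "increments": [
    [[0,0.1,0],[0,0,0],1],
    [[0,0.1,0],[0,0,0],1],
    [[0,0.1,0],[0,0,0],1],
    [[0,0.1,0],[0,0,0],1],
    [[0,0,0],[0,0,0],1]
  ]
}}

```text
time_s: 14.45
position: [0.5859, -0.0208, 0.0625]
tcp_rot: [[0.014, 1.0, -0.006], [1.0, -0.014, 0.001], [0.001, -0.006, -1.0]]
force: [-10.1, 0.8, 12.1]
opening: 0.138
grasp_force: 30.0
```

Call:
{"op": "move_arm", "data": {
  "increments": [
    [[-0.01,0.06,0],[0,0,0],1],
    [[0,0.06,0],[0,0,0],1],
    [[0,0.06,0],[0,0,0],1],
    [[0,0,0],[0,0,0],1]
  ]
}}

```text
time_s: 14.78
position: [0.5907, -0.0211, 0.0625]
tcp_rot: [[0.014, 1.0, -0.007], [1.0, -0.014, 0.001], [0.001, -0.007, -1.0]]
force: [-10.3, 0.4, 11.9]
opening: 0.134
grasp_force: 30.0
```

Call:
{"op": "move_arm", "data": {
  "increments": [
    [[0,0.04,0],[0,0,0],1],
    [[0,0.04,0],[0,0,0],1],
    [[0,0.04,0],[0,0,0],1],
    [[0,0,0],[0,0,0],1]
  ]
}}

```text
time_s: 15.12
position: [0.5939, -0.0212, 0.0625]
tcp_rot: [[0.014, 1.0, -0.008], [1.0, -0.014, 0.001], [0.001, -0.008, -1.0]]
force: [-11.2, 1.2, 12.9]
opening: 0.14
grasp_force: 30.0
```

Call:
{"op": "move_arm", "data": {
  "increments": [
    [[0,0.04,0],[0,0,0],1],
    [[0,0.04,0],[0,0,0],1],
    [[0,0,0],[0,0,0],1]
  ]
}}

```text
time_s: 15.37
position: [0.5961, -0.0212, 0.0625]
tcp_rot: [[0.014, 1.0, -0.008], [1.0, -0.014, 0.001], [0.001, -0.008, -1.0]]
force: [-12.1, 1.3, 13.9]
opening: 0.133
grasp_force: 30.0
```

Call:
{"op": "move_arm", "data": {
  "increments": [
    [[0,0.04,0],[0,0,0],1],
    [[0,0.04,0],[0,0,0],1],
    [[0,0,0],[0,0,0],1]
  ]
}}

```text
time_s: 15.62
position: [0.5984, -0.0212, 0.0625]
tcp_rot: [[0.014, 1.0, -0.009], [1.0, -0.014, 0.001], [0.001, -0.009, -1.0]]
force: [-11.8, 0.2, 13.2]
opening: 0.138
grasp_force: 30.0
```

Call:
{"op": "move_arm", "data": {
  "increments": [
    [[0,0.04,0],[0,0,0],1],
    [[0,0.04,0],[0,0,0],1],
    [[0,0,0],[0,0,0],1]
  ]
}}

```text
time_s: 15.87
position: [0.5987, -0.0212, 0.0625]
tcp_rot: [[0.014, 1.0, -0.013], [1.0, -0.014, 0.002], [0.001, -0.013, -1.0]]
force: [-14.9, -1.1, 16.7]
opening: 0.137
grasp_force: 30.0
```

Call:
{"op": "move_arm", "data": {
  "increments": [
    [[0,0.04,0],[0,0,0],1],
    [[0,0.04,0],[0,0,0],1],
    [[0,0,0],[0,0,0],1]
  ]
}}

```text
time_s: 16.12
position: [0.5988, -0.0211, 0.0625]
tcp_rot: [[0.014, 1.0, -0.018], [1.0, -0.014, 0.002], [0.002, -0.018, -1.0]]
force: [-18.8, -1.5, 19.4]
opening: 0.133
grasp_force: 30.0
```

Call:
{"op": "move_arm", "data": {
  "increments": [
    [[0,0.03,-0.02],[0,0,0],1],
    [[0,0.03,-0.02],[0,0,0],1],
    [[0,0,0],[0,0,0],1],
    [[0,0,0],[0,0,0],1]
  ]
}}

```text
time_s: 16.45
position: [0.5988, -0.0211, 0.0626]
tcp_rot: [[0.014, 1.0, -0.022], [1.0, -0.014, 0.002], [0.002, -0.022, -1.0]]
force: [-19.3, -2.0, 15.9]
opening: 0.133
grasp_force: 30.0
```

Call:
{"op": "move_arm", "data": {
  "increments": [
    [[0,0.04,-0.02],[0,0,0],1],
    [[0,0.04,0],[0,0,0],1],
    [[0,0,0],[0,0,0],1],
    [[0,0,0],[0,0,0],1],
    [[0,0,0],[0,0,0],1]
  ]
}}

```text
time_s: 16.87
position: [0.5989, -0.0211, 0.0627]
tcp_rot: [[0.013, 1.0, -0.027], [1.0, -0.013, 0.002], [0.002, -0.027, -1.0]]
force: [-22.5, -3.4, 16.8]
opening: 0.139
grasp_force: 30.0
```

The push is about 22 N in total, some 8 N of it beyond the rubbing, and the key is stationary against the stop. I'll relax the push and open the fingers.

Call:
{"op": "move_arm", "data": {
  "increments": [
    [[0,-0.05,0],[0,0,0],1],
    [[0,-0.05,0],[0,0,0],1],
    [[0,-0.05,-0.02],[0,0,0],1],
    [[0,0,0],[0,0,0],1],
    [[0,0,0],[0,0,0],1]
  ]
}}

```text
time_s: 17.28
position: [0.5987, -0.0211, 0.0632]
tcp_rot: [[0.014, 1.0, -0.018], [1.0, -0.014, 0.002], [0.002, -0.018, -1.0]]
force: [-14.5, -0.6, 9.0]
opening: 0.135
grasp_force: 30.0
```

Call:
{"op": "move_arm", "data": {
  "increments": [
    [[0,-0.05,-0.02],[0,0,0],1],
    [[0,-0.05,0],[0,0,0],1],
    [[0,0,0],[0,0,0],1],
    [[0,0,0],[0,0,0],0.8],
    [[0,0,0],[0,0,0],0.7],
    [[0,0,0],[0,0,0],0.6],
    [[0,0,0],[0,0,0],0.6],
    [[0,0,0],[0,0,0],0.6],
    [[0,0,0],[0,0,0],0.6],
    [[0,0,0],[0,0,0],0.6]
  ]
}}

```text
time_s: 18.12
position: [0.605, -0.0223, 0.0656]
tcp_rot: [[0.015, 1.0, 0.002], [1.0, -0.015, -0.0], [-0.0, 0.002, -1.0]]
force: [0.2, 0.3, -0.8]
opening: 0.395
grasp_force: 0.0
```

Call:
{"op": "move_arm", "data": {
  "increments": [
    [[0,-0.1,0],[0,0,0],0.6],
    [[0,-0.1,0],[0,0,0],0.6],
    [[0,0,-0.2],[0,0,0],0.6],
    [[0,0,-0.4],[0,0,0],0.6],
    [[0,0,-0.6],[0,0,0],0.6],
    [[0,0,-0.6],[0,0,0],0.6],
    [[0,0,-0.6],[0,0,0],0.6],
    [[0,0,-0.6],[0,0,0],0.6],
    [[0,0,-0.6],[0,0,0],0.6],
    [[0,-0.9,-0.6],[0,0,0],0.6],
    [[0,-0.9,0],[0,0,0],0.6],
    [[0,-0.9,0],[0,0,0],0.6],
    [[0,-0.9,0],[0,0,0],0.6],
    [[0,-0.5,0],[0,0,0],0.6],
    [[0,0,0],[0,0,0],0.6],
    [[0,0,0],[0,0,0],0.6]
  ]
}}

```text
time_s: 19.45
position: [0.4754, -0.0204, 0.1926]
tcp_rot: [[0.015, 1.0, 0.003], [1.0, -0.015, -0.001], [-0.001, 0.003, -1.0]]
force: [1.0, -0.2, 0.5]
opening: 0.402
grasp_force: 0.0
```

Run:
```python
from h import *
s=read_state(); print(s["position"],s["force"])
c=capture("scene"); cv2.imwrite("pics/r.png",cv2.resize(c["img"][180:300,200:350],(750,600),interpolation=cv2.INTER_CUBIC)[:,:,::-1])
print(pp(c,"key"),[np.round(at_z(c,p,.05),4) for p,_ in pp(c,"key")])
```

```text
[ 0.47541245 -0.02035059  0.19261925] [ 0.95989246 -0.17200066  0.48525416]
[(array([272.608, 233.604]), 0.87)] [array([ 0.5865, -0.0205,  0.05  ])]
```

View pics/r.png

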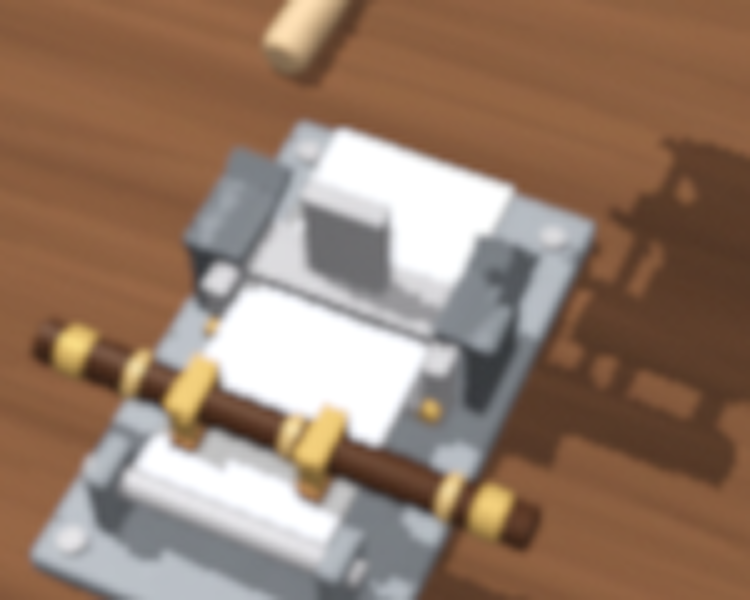

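The key is under both keepers at about (340,280) with the plate level. I'll check the position of the foot's front edge against the stop numerically.

Run:
```python
from h import *
c=capture("scene")
a=np.radians(-.98);M=np.array([[np.cos(a),-np.sin(a)],[np.sin(a),np.cos(a)]])
for p in([245,275],[340,307],[435,335]):
    px=(np.array(p)+.5)/5-.5+[200,180]
    for z in(.05,.06): print(p,z,np.round(M.T@(at_z(c,px,z)[:2]-[.6251,-.0224]),4))
# handle top corners (front edge, z=.115): 
for p in([305,205],[390,225],[388,207],[308,185]):
    px=(np.array(p)+.5)/5-.5+[200,180]; print(p,np.round(M.T@(at_z(c,px,.115)[:2]-[.6251,-.0224]),4))
```

```text
[245, 275] 0.05 [-0.014  -0.0475]
[245, 275] 0.06 [-0.0078 -0.0437]
[340, 307] 0.05 [-0.0155 -0.0005]
[340, 307] 0.06 [-0.0092  0.0028]
[435, 335] 0.05 [-0.0188  0.0447]
[435, 335] 0.06 [-0.0126  0.0473]
[305, 205] [-0.0171 -0.0158]
[390, 225] [-0.0221  0.0219]
[388, 207] [-0.0305  0.0172]
[308, 185] [-0.0275 -0.0194]
```

```bash
python3 -c "
from rig import *
print(hand_in())"
```

```text
the job is handed in; nothing more can be done
None
```

The pipe rest is level and the key is locked under both keepers against the end stop. It was seated with about 22 N total push, some 8 N (estimated) of it on the stop; the job is handed in, but no verdict came back.

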